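# Stop the balance rocking with its levelling screws, then load the pan

### The arm

A 6-joint arm with a two-finger parallel gripper is mounted at the origin on a cart in front of the work surface, level with it; the furniture and walls round the work are solid. World frame = base frame: x ahead of the robot, y to its left, z up, the work surface at z = 0. Lengths are in mm, angles in degrees, forces in N, time in s.
With the tool pointing down it reaches from about 350 to 850 mm from the base axis. Payload 8.1 kg.
Tool frame: the origin (TCP) lies midway between the tips of the shut fingers; the grasp point (between the pads) lies 19 mm behind it (env.tcp_to_grasp is the distance from the TCP to the grasp point, in mm); z points along the fingers, y is the line along which they close (so a half turn about z gives the same grasp; the last joint's range is limited). The gripper opens to 93 mm and grips with 3 to 60 N. Pads are 15 mm wide; open, the fingers measure 128 mm over their backs; the gripper's body (75 mm by 188 mm) begins 65 mm behind the grasp point.
Start: joints at [66.268, 7.471, 85.268, -0, 87.261, -4.893], TCP at [193.723, 567.87, 218.635] pointing down, gripper open.
Joint ranges: [-169.43, 169.43], [-51.17, 129.36], [1.28, 143.12], [-76.62, 256.62], [0, 156.53], [-152.29, 152.29]. Speed limits (degrees/s): [136.94, 136.94, 159.86, 180, 180, 180].

### API

Orientations are given as [roll, pitch, yaw] about the fixed x, y, z axes, in that order (R = Rz(yaw) Ry(pitch) Rx(roll)).
In Python, from bench import env, read_camera, spotter gives the robot as it stands. The module is installed in compiled form; this text tells all that it offers.
- The arm moves only by the shell command python3 -m crank 'ROWS'. ROWS is JSON, a list of rows, each an object with "claw": the opening, from -1 (shut) to 1 (fully open); "delta_pos": the shift along the tool's x, y, z in cm, a list of three; "turn": the turn, a rotation vector about the tool's x, y, z in rad, a list of three. In form: [{"claw": claw, "delta_pos": [tx, ty, tz], "turn": [wx, wy, wz]}, ...]. A call has 1 to 12 rows; each row is the pose to reach, as a shift and turn from the pose commanded when the call began, along the tool's axes at that moment; what a row does not reach only later rows make up. A row lasts 1/12 s, in which the tool goes at most 41.7 mm and 7.16 degrees, less where a joint would pass 70% of its speed; a pose out of reach is approached as far as the arm can. A call with a gripper value outside its range is refused whole. The fingers move at their own pace and stop on an object; the grip force is fixed at half the most. Time passes only in rows, so rows that repeat a pose let the fingers close. It gives the time, the measured TCP pose, the force, the opening and the grip force at its end, in the units of the state.
- env.state(): the state, without advancing time (a new reading comes with each control period).
- read_camera(name): name is "scene" or "side" or "wrist"; returns a dict with "pixels" (400x640x3 uint8, red, green, blue), "z_map" (400x640 float32, mm along the optical axis (not along the pixel's ray), 0 where there is no reading), "intrinsics" (3x3 intrinsics, pixels), "dist" ([k1, k2, p1, p2, k3] as OpenCV has them; the pictures are not rectified), "rvec" (rotation vector, rad) and "tvec" (3), from world to camera coordinates, as OpenCV has them. Camera axes: x right, y down, z forward; pixel columns grow to the right and rows downward; lengths in mm; the calibration is good to about 2 mm. A picture is of the moment at which its call begins.
- env.close_job(): hands the job in; it is judged then, once.
Trained networks look in a picture, given as the dict that the camera call returned (one of the last four; its "shot" number tells which), for a name from the list of things; names that differ only in an ending like _2 or _b are one class to them, and where a whole thing is asked for, a point or a joint stands for the part that bears it (a point fixed in the world has none). Each returns a list of dicts, best first, with "conf" (0 to 1); they miss things now and then, are a little off and sometimes report something else, mostly with a low value. They report only what shows in the picture. A call takes as long as a camera call.
- spotter.silhouettes(name, picture): "region" (400x640 bool, what is visible of it) and "xy" ([column, row] in pixels, amid what is visible of it).
- spotter.spot_point(name, picture): "xy" ([column, row] in pixels: a listed point, or the origin of a listed thing).
The state is a dict: "t": time; "joint_positions": joint angles; "joint_velocities": joint speeds; "joint_torque": joint torques, N m; "tool_pos": TCP position; "tool_rot": TCP orientation; "wrist_force": force on the tool from outside, world axes, zero at the start; "wrist_torque": the same for the moment, N m; "gripper_width": finger opening in mm; "grasp_force": force on a finger pad.
Only numpy, scipy, OpenCV 4.12 (cv2) and the standard library are available. Lean on these libraries where they do the work, as an engineer would, in place of code of your own. Each camera call takes 0.05 s, during which the arm holds its last target. There are 200 camera calls.

### The job

The little white balance rocks on its cork pads, because one of its two front levelling screws does not carry its corner: find out by feel which one it is, and turn it until all four feet share the weight and the balance stands level and no longer rocks. Only then set the small brown dropper bottle upright on the middle of the pan. Go gently: do not force the balance or overload the pan, do not shove the balance about, and leave the other things where they are.

Things in the scene. Friction and masses are not known exactly. Their poses are not given: they have to be found in the camera images.
- balance: White top-pan balance on a grey base plate (198 x 204 x 12 mm, its top 30 mm above the origin), about 3.1 kg, loose on four pads. Origin: on the plane of the feet; x to the rear, y to its left, z up. Feet at x -92 (front) and 62 mm, y +-82 mm. Housing: x -41 to 81, y +-90, top 75 mm up; sloping console x -107 to -34, y +-45, up to 52 mm high. Over 35 N on a foot or a tilt of 2 degrees harms it.
- pan: Round steel weighing pan, 100 mm across, fixed on the balance. Its top face is 10 mm above this origin, which lies on its axis, 17 mm behind and 79 mm above the origin of balance; z up. The pan bears up to 15 N. A retort stand with glassware rises behind the gap between the balance and the mantle (x over 0.61, y -0.25 to 0, over 0.4 high): carry things past in front of it.
- screw_left_wing (a point): Middle of the black wing of the front left levelling screw: a bar 54 mm long (x), 12 mm thick (y), 21 mm high (z), 70 mm above the feet. z is the screw axis. Turned clockwise seen from above, the screw goes down 5 mm a turn (the wing too, while its foot hangs free); 2 turns of room down, under half a turn up. It stays where it is left.
- screw_right_wing (a point): The same for the front right screw. Both: turning takes about 0.02 N m with the foot hanging free and about 0.013 N m more for each newton on the foot, which turns along. A screw that carries its corner starts with about 11 N on it, so it is stiff at once. All is well at about 7 N; past 11 N or so the other front foot and the rear foot on this side hardly carry.
- foot_front_left: Rubber foot disc, 40 mm across; origin: centre of its underside, which should rest on its 58 mm cork pad. It is on the end of the left screw. One front pad (either) is worn 2 to 4 mm thinner than the others, which are 8 mm: that foot hangs free, by a gap too small to measure well. All feet yield about 0.05 mm a newton.
- foot_front_right: Rubber foot disc, 40 mm across; origin: centre of its underside, which should rest on its 58 mm cork pad. It is on the end of the right screw. It may be this one that hangs free, or the left.
- foot_rear_left: Rubber foot disc, 40 mm across; origin: centre of its underside, which should rest on its 58 mm cork pad. Fixed in height.
- foot_rear_right: Rubber foot disc, 40 mm across; origin: centre of its underside, which should rest on its 58 mm cork pad. Fixed in height.
- dropper_bottle: Small brown bottle with a dark cap, 77 mm tall, 90 g: round body 36 mm across up to 50 mm, cap 18 mm across above 63 mm. Origin: centre of its underside; z up. It stands on the left of the desk, beyond the big round heating mantle (127 mm high, centre at x 0.485, y 0.03, radius 135 mm).
- lying_cup: Bystander: white cup lying on its side, 70 x 67 x 53 mm, to the right of the balance. Origin: middle of its underside.
- brush: Bystander: small brush, 166 mm long (y), 14 mm thick, lying in front of the balance. Origin: middle of its underside.
- tape_1: Bystander: small roll of black tape, 55 mm across, 19 mm high, on the near left of the mantle. Origin: middle of its underside.

How it is judged (in metres and radians):
On the way:
1. the balance, untouched and with nothing on its pan, stands level within 0.5 degrees with at least 2.5 N on each of its four feet (contact force between each of foot_front_left, foot_front_right, foot_rear_left, foot_rear_right and anything else above 2.5 N and angle between balance's own z axis and vertical below 0.0087 rad and contact force between each of the fingers, the arm, dropper_bottle and balance below 0.05 N), for 0.3 s.
At the end, for the whole second after the job is handed in: the balance is at rest, level within 0.5 degrees, with at least 2.5 N on each of its four feet, and the dropper bottle stands upright and still on the pan, its centre within 25 mm of the pan's centre (contact force between each of foot_front_left, foot_front_right, foot_rear_left, foot_rear_right and anything else above 2.5 N and angle between balance's own z axis and vertical below 0.0087 rad and horizontal distance between dropper_bottle and pan below 0.025 m and z of dropper_bottle in the frame of pan between 0.006 and 0.014 m and angle between dropper_bottle's own z axis and vertical below 0.1 rad and linear speed of each of dropper_bottle, balance below 0.02 m/s); the robot touches nothing.
It fails at once if the balance is pressed down so hard that over 35 N come on one of its feet (contact force between any of foot_front_left, foot_front_right, foot_rear_left, foot_rear_right and anything else above 35 N).
It fails at once if the balance is tipped by more than 2 degrees (angle between balance's own z axis and vertical above 0.035 rad).
It fails at once if over 15 N on the pan (contact force between pan and anything else above 15 N).
It fails at once if the balance is shoved more than 10 mm (distance of balance from where it was at the start of the episode above 0.01 m).
It fails at once if the cup, the brush or the tape is moved by more than 30 mm (distance of any of lying_cup, brush, tape_1 from where it was at the start of the episode above 0.03 m).
It also fails if it takes over 72 s, if anything falls off the work surface, if the arm or the gripper's body presses on something with over 40 N, if the wrist force passes 120 N, or if a joint passes its speed limit or range.

## Working session

There is one attempt and no reset: what is moved stays moved. The work goes in short steps, Python scripts to look and compute and a shell command to move; the robot and the scene stay as the last step left them, time stands still between calls to the robot, and variables do not carry over. Pictures are saved under pics/ and viewed, at most 10 in all, crops included, and the job is handed in when it is done.

```bash
mkdir -p pics
cat > h.py <<'E'
import numpy as np, cv2
from bench import env, read_camera, spotter
from scipy.spatial.transform import Rotation as R
def ray(p,xy):
    K=np.array(p["intrinsics"],float);d=np.array(p["dist"],float)
    u=cv2.undistortPoints(np.array([[xy]],float),K,d)[0,0]
    Rm=cv2.Rodrigues(np.array(p["rvec"],float))[0];t=np.array(p["tvec"],float).ravel()
    return -Rm.T@t, Rm.T@np.array([u[0],u[1],1.])
def at_z(p,xy,z):
    o,d=ray(p,xy);return o+d*(z-o[2])/d[2]
def tri(a):
    A=np.zeros((3,3));b=np.zeros(3)
    for p,xy in a:
        o,d=ray(p,xy);d=d/np.linalg.norm(d);P=np.eye(3)-np.outer(d,d);A+=P;b+=P@o
    x=np.linalg.solve(A,b)
    return x,[np.linalg.norm((np.eye(3)-np.outer(d,d)/(d@d))@(x-o)) for o,d in (ray(p,xy) for p,xy in a)]
def cloud(p,mask=None):
    z=p["z_map"];m=z>0
    if mask is not None:m&=mask
    v,u=np.nonzero(m);K=np.array(p["intrinsics"],float);d=np.array(p["dist"],float)
    n=cv2.undistortPoints(np.stack([u,v],1).astype(float)[:,None],K,d)[:,0]
    c=np.c_[n,np.ones(len(n))]*z[v,u][:,None]
    Rm=cv2.Rodrigues(np.array(p["rvec"],float))[0];t=np.array(p["tvec"],float).ravel()
    return (c-t)@Rm
def save(p,n): cv2.imwrite("pics/"+n,cv2.cvtColor(p["pixels"],cv2.COLOR_RGB2BGR))
def delta(pos,rpy=None):
    "shift in tool axes (cm) and rotvec from present measured pose to the world pose"
    s=env.state();T=R.from_euler('xyz',s["tool_rot"],degrees=True)
    q=T if rpy is None else R.from_euler('xyz',rpy,degrees=True)
    print("delta_cm",(T.inv().apply(np.array(pos)-s["tool_pos"])/10).round(2),"turn",(T.inv()*q).as_rotvec().round(3))
E
cat > a.py <<'E'
from h import *
s=env.state();print({k:np.round(v,2) for k,v in s.items()},env.tcp_to_grasp)
P={n:read_camera(n) for n in("scene","side","wrist")}
for n in P: save(P[n],n+"1.png")
for o in "balance pan screw_left_wing screw_right_wing foot_front_left foot_front_right dropper_bottle lying_cup brush tape_1".split():
    L=[]
    for n in P:
        r=spotter.spot_point(o,P[n])
        if r: print(o,n,[(np.round(q["xy"]),round(q["conf"],2)) for q in r[:2]])
        if r and r[0]["conf"]>.4:L.append((P[n],r[0]["xy"]))
    if len(L)>1: print("   ",*[np.round(x,1) for x in tri(L)])
E
python3 a.py
```

```text
{'t': np.float64(0.0), 'joint_positions': array([66.27,  7.51, 85.33,  0.  , 87.26, -4.89]), 'joint_velocities': array([ 0.06,  0.01, -0.03, -0.08,  0.01, -0.01]), 'joint_torque': array([-0.000e+00, -5.599e+01, -4.917e+01,  8.000e-02,  4.000e-02,
       -0.000e+00]), 'tool_pos': array([193.47, 567.33, 217.58]), 'tool_rot': array([-1.7989e+02, -1.0000e-02,  1.6116e+02]), 'wrist_force': array([-0.46,  0.35, -0.35]), 'wrist_torque': array([ 0.  , -0.02,  0.02]), 'grasp_force': np.float64(0.0), 'gripper_width': np.float64(92.86)} 18.8
balance scene [(array([356., 241.]), 0.76)]
balance side [(array([321., 254.]), 0.7), (array([290., 214.]), 0.16)]
    [ 485.2 -293.6   10.9] [0.1 0.1]
pan scene [(array([360., 224.]), 0.83)]
pan side [(array([330., 224.]), 0.8)]
    [ 501.5 -290.4   85.2] [10.8 10.8]
screw_left_wing scene [(array([316., 228.]), 0.7)]
screw_left_wing side [(array([289., 214.]), 0.69)]
    [ 401.7 -203.4   73.6] [2.1 2.1]
screw_right_wing scene [(array([358., 264.]), 0.59)]
screw_right_wing side [(array([281., 248.]), 0.57)]
    [ 390.4 -369.9   72.2] [9.3 9.3]
foot_front_left scene [(array([221., 176.]), 0.48)]
foot_front_right scene [(array([355., 274.]), 0.45)]
foot_front_right side [(array([283., 274.]), 0.53)]
    [ 395.7 -362.4   -0.7] [3. 3.]
dropper_bottle scene [(array([219., 176.]), 0.7)]
lying_cup scene [(array([401., 292.]), 0.63)]
lying_cup side [(array([297., 312.]), 0.61), (array([288., 214.]), 0.42)]
    [ 432.9 -496.     6.3] [5.2 5.2]
brush scene [(array([303., 258.]), 0.49)]
brush side [(array([263., 244.]), 0.71)]
    [ 333.6 -212.    -9.5] [3.7 3.7]
tape_1 scene [(array([225., 192.]), 0.74)]
```

View pics/scene1.png

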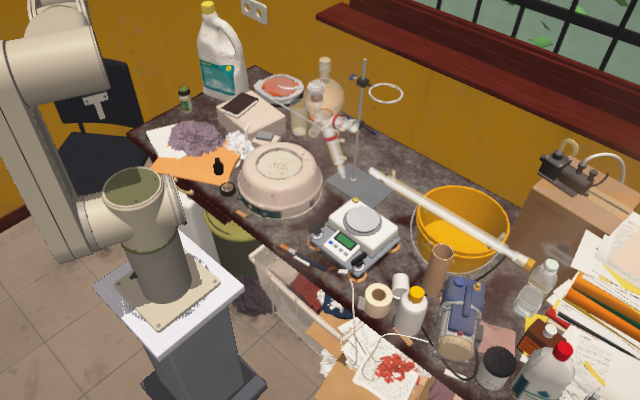

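View pics/side1.png

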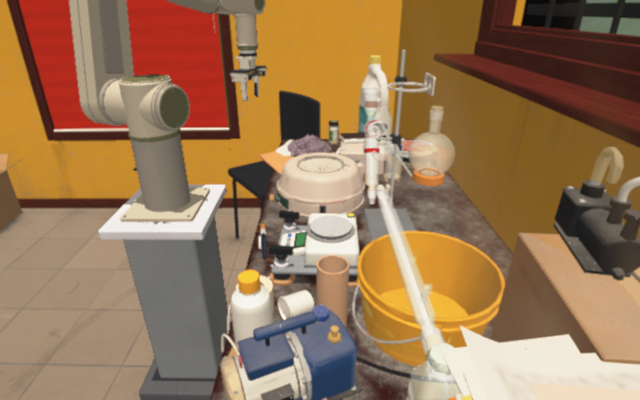

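The scene view shows the balance near (356,241), the bottle near (219,168) and the tape at (227,188). The side view shows the wings near (289,214) and (281,248). Next I'll move over the balance and measure with the wrist camera.

```bash
python3 -m crank '[{"claw":-0.2,"delta_pos":[-31.4,-28,-6],"turn":[0,0,0]},{"claw":-0.2,"delta_pos":[-31.4,-28,-6],"turn":[0,0,0]},{"claw":-0.2,"delta_pos":[-31.4,-28,-6],"turn":[0,0,0]},{"claw":-0.2,"delta_pos":[-31.4,-28,-6],"turn":[0,0,0]},{"claw":-0.2,"delta_pos":[-31.4,-28,-6],"turn":[0,0,0]},{"claw":-0.2,"delta_pos":[-31.4,-28,-6],"turn":[0,0,0]},{"claw":-0.2,"delta_pos":[-31.4,-28,-6],"turn":[0,0,0]},{"claw":-0.2,"delta_pos":[-31.4,-28,-6],"turn":[0,0,0]},{"claw":-0.2,"delta_pos":[-31.4,-28,-6],"turn":[0,0,0]},{"claw":-0.2,"delta_pos":[-31.4,-28,-6],"turn":[0,0,0]},{"claw":-0.2,"delta_pos":[-31.4,-28,-6],"turn":[0,0,0]}]'
python3 -m crank '[{"claw":-0.2,"delta_pos":[-14,-39,0],"turn":[0,0,-0.26]},{"claw":-0.2,"delta_pos":[-14,-39,0],"turn":[0,0,-0.26]},{"claw":-0.2,"delta_pos":[-14,-39,0],"turn":[0,0,-0.26]},{"claw":-0.2,"delta_pos":[-14,-39,0],"turn":[0,0,-0.26]},{"claw":-0.2,"delta_pos":[-14,-39,0],"turn":[0,0,-0.26]},{"claw":-0.2,"delta_pos":[-14,-39,0],"turn":[0,0,-0.26]},{"claw":-0.2,"delta_pos":[-14,-39,0],"turn":[0,0,-0.26]},{"claw":-0.2,"delta_pos":[-14,-39,0],"turn":[0,0,-0.26]},{"claw":-0.2,"delta_pos":[-14,-39,0],"turn":[0,0,-0.26]},{"claw":-0.2,"delta_pos":[-14,-39,0],"turn":[0,0,-0.26]},{"claw":-0.2,"delta_pos":[-14,-39,0],"turn":[0,0,-0.26]}]'
cat > b.py <<'E'
from h import *
import sys
tag=sys.argv[1]
s=env.state();print(np.round(s["tool_pos"],1),np.round(s["tool_rot"],1),np.round(s["joint_positions"],1),np.round(s["wrist_force"],1),np.round(s["wrist_torque"],3),s["gripper_width"])
p=read_camera("wrist");save(p,"w%s.png"%tag)
for o,z in dict(screw_left_wing=80,screw_right_wing=80,pan=97).items():
    for q in spotter.spot_point(o,p)[:2]: print(o,np.round(q["xy"]),round(q["conf"],2),at_z(p,q["xy"],z).round(1))
    r=spotter.silhouettes(o,p)
    if r and o=="pan":
        c=cloud(p,r[0]["region"]);print("sil",o,np.round(r[0]["xy"]),round(r[0]["conf"],2),len(c),np.median(c,0).round(1))
c=cloud(p)
for lo,hi,n in((86,96,"wingtop"),(80,86,"housing?"),(34,42,"plate")):
    k=c[(c[:,2]>lo)&(c[:,2]<hi)&(c[:,0]>330)&(c[:,0]<600)&(c[:,1]>-420)&(c[:,1]<-150)]
    if len(k):print(n,len(k),k.min(0).round(),k.max(0).round())
np.save("c%s.npy"%tag,c)
E
python3 b.py 2
```

```text
t: 2.57
tool_pos: [403.1, 196.9, 280.0]
tool_rot: [-180.0, 0.2, 160.9]
wrist_force: [0.4, -0.0, 0.2]
gripper_width: 37.7
grasp_force: 0.0
t: 3.48
tool_pos: [406.4, -217.4, 278.3]
tool_rot: [-179.9, -0.0, 175.8]
wrist_force: [-0.1, 0.6, 0.0]
gripper_width: 37.3
grasp_force: 0.0
[ 406.4 -217.4  278.3] [-179.9   -0.   175.8] [-3.440e+01 -1.550e+01  1.010e+02 -1.000e-01  9.450e+01 -1.203e+02] [-0.1  0.6  0. ] [ 0.02  -0.032  0.003] 37.26420469967234
screw_left_wing [327. 176.] 0.69 [ 403.5 -204.8   80. ]
screw_left_wing [151. 200.] 0.26 [ 420.  -444.3   80. ]
screw_right_wing [204. 178.] 0.69 [ 395.1 -367.6   80. ]
sil pan [289. 241.] 0.89 916 [ 485.9 -260.2   96.1]
wingtop 1306 [ 369. -377.   86.] [ 531. -196.   96.]
housing? 2633 [ 368. -378.   80.] [ 537. -194.   86.]
plate 3259 [ 374. -391.   34.] [ 563. -186.   42.]
```

View pics/w2.png

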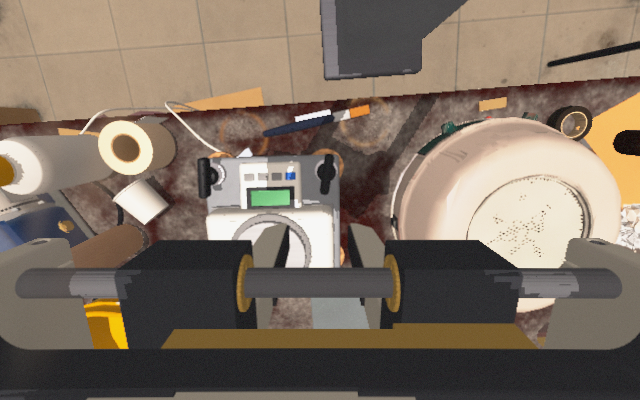

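The wrist view shows the left wing near (327,173) and the right wing near (205,177), both roughly along x. I'll fit each wing's position and angle from the depth cloud.

```bash
cat > w.py <<'E'
from h import *
import sys
c=np.load(sys.argv[1])
for n,y0 in(("left",-205),("right",-368)):
    k=c[(abs(c[:,0]-399)<42)&(abs(c[:,1]-y0)<30)&(c[:,2]>68)&(c[:,2]<100)]
    t=np.percentile(k[:,2],90);k=k[k[:,2]>t-5]
    (cx,cy),(a,b),an=cv2.minAreaRect(k[:,:2].astype(np.float32))
    m=k[:,:2].mean(0);_,_,V=np.linalg.svd(k[:,:2]-m);v=V[0]*np.sign(V[0,0])
    print(n,len(k),"top",t.round(1),"rect",round(cx,1),round(cy,1),round(a,1),round(b,1),round(an,1),"mean",m.round(1),"dir",np.degrees(np.arctan2(v[1],v[0])).round(1))
h=c[(c[:,2]>79)&(c[:,2]<87)&(c[:,0]>430)&(c[:,0]<570)&(c[:,1]>-400)&(c[:,1]<-180)]
f=[];  # front edge of housing
for y in np.arange(-360,-215,6):
    q=h[abs(h[:,1]-y)<3]
    if len(q)>3:f.append((y,q[:,0].min()))
f=np.array(f);s=np.polyfit(f[:,0],f[:,1],1);print("housing yaw",-np.degrees(np.arctan(s[0])).round(1),np.std(f[:,1]-np.polyval(s,f[:,0])).round(1))
E
python3 w.py c2.npy
```

```text
left 356 top 87.8 rect 401.7 -204.8 12.0 52.6 77.5 mean [ 401.  -204.8] dir -12.4
right 366 top 88.4 rect 394.8 -368.9 11.5 51.8 82.0 mean [ 394.1 -368.1] dir -7.7
housing yaw -2.7 1.1
```

```bash
python3 -m crank '[{"claw":-0.4,"delta_pos":[0.56,1.22,16.5],"turn":[0,0,0.143]},{"claw":-0.4,"delta_pos":[0.56,1.22,16.5],"turn":[0,0,0.143]},{"claw":-0.4,"delta_pos":[0.56,1.22,16.5],"turn":[0,0,0.143]},{"claw":-0.4,"delta_pos":[0.56,1.22,16.5],"turn":[0,0,0.143]},{"claw":-0.4,"delta_pos":[0.56,1.22,16.5],"turn":[0,0,0.143]},{"claw":-0.4,"delta_pos":[0.56,1.22,16.5],"turn":[0,0,0.143]},{"claw":-0.4,"delta_pos":[0.56,1.22,16.5],"turn":[0,0,0.143]}]'
python3 - <<'E'
from h import *
delta([402,-204.8,62],[180,0,167.6])
p=read_camera("wrist");save(p,"w3.png")
q=spotter.spot_point("screw_left_wing",p)
if q:print(q[0]["conf"],at_z(p,q[0]["xy"],78).round(1),q[0]["xy"])
np.save("c3.npy",cloud(p));s=env.state();print(s["wrist_torque"],s["wrist_force"])
E
python3 w.py c3.npy
```

```text
t: 4.42
tool_pos: [403.8, -200.5, 116.3]
tool_rot: [-179.9, 0.2, 167.9]
wrist_force: [-0.5, -0.3, 1.0]
gripper_width: 28.6
grasp_force: 0.0
delta_cm [ 0.1  -0.45  5.43] turn [-0.001  0.003  0.006]
0.7 [ 401.3 -206.4   78. ] [308.8, 214.6]
[ 0.02445812 -0.00360446 -0.00038504] [ 0.32040688  0.25931246 -0.7041013 ]
left 1060 top 87.6 rect 401.3 -204.7 11.6 53.1 77.1 mean [ 400.3 -204.6] dir -12.5
right 927 top 88.0 rect 388.7 -367.3 13.5 41.5 81.9 mean [ 387.6 -366. ] dir -6.1
housing yaw -8.8 7.9
```

```bash
python3 -m crank '[{"claw":-0.4,"delta_pos":[0.1,-0.45,2],"turn":[0,0,0]},{"claw":-0.4,"delta_pos":[0.1,-0.45,5.4],"turn":[0,0,0]},{"claw":-0.4,"delta_pos":[0.1,-0.45,5.4],"turn":[0,0,0]},{"claw":-0.4,"delta_pos":[0.1,-0.45,5.4],"turn":[0,0,0]},{"claw":-0.4,"delta_pos":[0.1,-0.45,5.4],"turn":[0,0,0]}]'
python3 - <<'E'
from h import *
delta([401.5,-204.7,62],[180,0,167.6])
E
```

```text
t: 4.93
tool_pos: [401.4, -205.3, 61.9]
tool_rot: [-180.0, 0.1, 167.9]
wrist_force: [-0.6, -0.2, -0.5]
gripper_width: 27.9
grasp_force: 0.1
delta_cm [ 0.    0.06 -0.01] turn [-0.001  0.002  0.004]
```

```bash
python3 -m crank '[{"claw":-0.7,"delta_pos":[0,0.05,0],"turn":[0,0,0]},{"claw":-0.7,"delta_pos":[0,0.05,0],"turn":[0,0,0]},{"claw":-1,"delta_pos":[0,0.05,0],"turn":[0,0,0]},{"claw":-1,"delta_pos":[0,0.05,0],"turn":[0,0,0]},{"claw":-1,"delta_pos":[0,0.05,0],"turn":[0,0,0]},{"claw":-1,"delta_pos":[0,0.05,0],"turn":[0,0,0]}]'
cat > s.py <<'E'
from h import *
s=env.state();print("torque",np.round(s["wrist_torque"],3),"yaw",np.round(s["tool_rot"],2),"pos",np.round(s["tool_pos"],1),"F",np.round(s["wrist_force"],1),"j6",round(s["joint_positions"][5],1))
E
python3 s.py
python3 -m crank '[{"claw":-1,"delta_pos":[0,0,0],"turn":[0,0,0.1]},{"claw":-1,"delta_pos":[0,0,0.01],"turn":[0,0,0.15]},{"claw":-1,"delta_pos":[0,0,0.01],"turn":[0,0,0.2]},{"claw":-1,"delta_pos":[0,0,0.01],"turn":[0,0,0.2]}]'
python3 s.py
```

```text
t: 5.43
tool_pos: [401.6, -205.8, 61.9]
tool_rot: [-179.8, 0.2, 167.9]
wrist_force: [-2.7, -7.0, -2.1]
gripper_width: 23.2
grasp_force: 27.7
torque [-1.237  0.318 -0.048] yaw [-1.7982e+02  1.7000e-01  1.6786e+02] pos [ 401.6 -205.8   61.9] F [-2.7 -7.  -2.1] j6 -111.4
t: 5.77
tool_pos: [401.6, -205.9, 61.8]
tool_rot: [-179.9, 0.2, 156.2]
wrist_force: [-1.4, -7.4, -2.0]
gripper_width: 23.1
grasp_force: 27.7
torque [-1.313  0.376 -0.008] yaw [-179.85    0.21  156.21] pos [ 401.6 -205.9   61.8] F [-1.4 -7.4 -2. ] j6 -99.7
```

The fingers stopped at 23 mm rather than 12, so they likely caught something below the wing, such as the screw collar. I'll release, rise about 8 mm, regrip and look.

```bash
python3 -m crank '[{"claw":-0.4,"delta_pos":[0,0,0],"turn":[0,0,0]},{"claw":-0.4,"delta_pos":[0,0,0],"turn":[0,0,0]},{"claw":-0.4,"delta_pos":[0,0.1,-0.8],"turn":[0,0,-0.1]},{"claw":-0.4,"delta_pos":[0,0.1,-0.8],"turn":[0,0,-0.2]},{"claw":-0.4,"delta_pos":[0,0.1,-0.8],"turn":[0,0,-0.2]}]'
python3 s.py
python3 - <<'E'
from h import *
p=read_camera("wrist")
cv2.imwrite("pics/w4.png",cv2.resize(cv2.cvtColor(p["pixels"][120:330,180:440],cv2.COLOR_RGB2BGR),None,fx=2.5,fy=2.5))
np.save("c4.npy",cloud(p))
E
python3 w.py c4.npy
```

```text
t: 6.18
tool_pos: [402.1, -203.3, 69.3]
tool_rot: [-180.0, 0.2, 168.1]
wrist_force: [0.7, 0.9, 0.2]
gripper_width: 27.8
grasp_force: 0.0
torque [0.007 0.038 0.074] yaw [-1.7998e+02  1.5000e-01  1.6815e+02] pos [ 402.1 -203.3   69.3] F [0.7 0.9 0.2] j6 -111.5
left 498 top 93.8 rect 403.6 -203.9 54.8 21.0 77.7 mean [ 396.1 -202.5] dir 77.7
right 125 top 71.8 rect 393.7 -362.5 11.2 52.1 89.8 mean [ 391.1 -362.5] dir -4.9
housing yaw -2.7 0.4
```

View pics/w4.png

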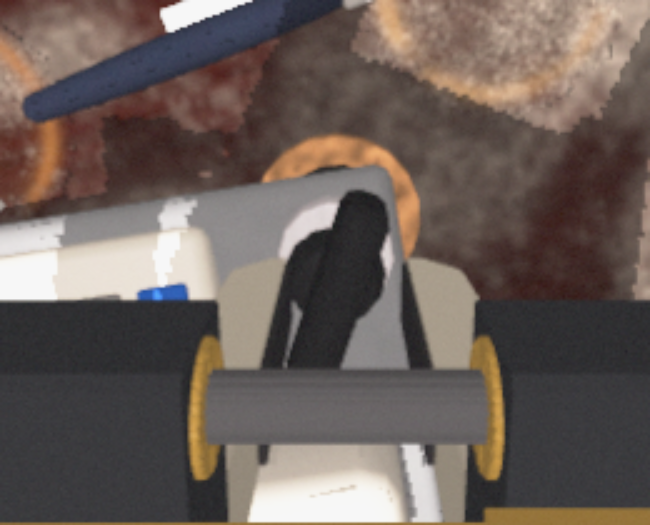

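The crop shows a round hub under the wing, and the wing at crop (340,270) has turned about 12° clockwise with the grip. I'll regrip the wing itself, higher up, at yaw 156.

```bash
python3 -m crank '[{"claw":-0.4,"delta_pos":[0.03,-0.17,-0.15],"turn":[0,0,0.1]},{"claw":-0.4,"delta_pos":[0.03,-0.17,-0.15],"turn":[0,0,0.205]},{"claw":-0.4,"delta_pos":[0.03,-0.17,-0.15],"turn":[0,0,0.205]},{"claw":-0.4,"delta_pos":[0.03,-0.17,-0.15],"turn":[0,0,0.205]}]'
python3 s.py
python3 -m crank '[{"claw":-0.7,"delta_pos":[0,0,0],"turn":[0,0,0]},{"claw":-0.7,"delta_pos":[0,0,0],"turn":[0,0,0]},{"claw":-1,"delta_pos":[0,0,0],"turn":[0,0,0]},{"claw":-1,"delta_pos":[0,0,0],"turn":[0,0,0]},{"claw":-1,"delta_pos":[0,0,0],"turn":[0,0,0]},{"claw":-1,"delta_pos":[0,0,0],"turn":[0,0,0]},{"claw":-1,"delta_pos":[0,0,0],"turn":[0,0,0]}]'
python3 s.py
```

```text
t: 6.57
tool_pos: [400.4, -204.5, 69.3]
tool_rot: [180.0, 0.0, 156.2]
wrist_force: [-0.2, 0.3, 0.0]
gripper_width: 27.7
grasp_force: 0.0
torque [-0.009  0.009 -0.079] yaw [1.7999e+02 1.0000e-02 1.5617e+02] pos [ 400.4 -204.5   69.3] F [-0.2  0.3  0. ] j6 -99.8
t: 7.15
tool_pos: [400.2, -205.5, 69.1]
tool_rot: [-179.9, 0.0, 156.1]
wrist_force: [0.4, -4.8, -1.3]
gripper_width: 11.8
grasp_force: 29.8
torque [-0.96   0.093  0.023] yaw [-1.7993e+02  4.0000e-02  1.5614e+02] pos [ 400.2 -205.5   69.1] F [ 0.4 -4.8 -1.3] j6 -99.8
```

```bash
python3 -m crank '[{"claw":-1,"delta_pos":[0,-0.1,0],"turn":[0,0,0]},{"claw":-1,"delta_pos":[0,-0.1,0],"turn":[0,0,0]},{"claw":-1,"delta_pos":[0,-0.1,0],"turn":[0,0,0]}]'
python3 s.py
python3 -m crank '[{"claw":-1,"delta_pos":[0,0,0.01],"turn":[0,0,0.08]},{"claw":-1,"delta_pos":[0,0,0.01],"turn":[0,0,0.16]},{"claw":-1,"delta_pos":[0,0,0.02],"turn":[0,0,0.24]}]';python3 s.py
python3 -m crank '[{"claw":-1,"delta_pos":[0,0,0],"turn":[0,0,0.05]},{"claw":-1,"delta_pos":[0,0,0],"turn":[0,0,0.1]},{"claw":-1,"delta_pos":[0,0,0.01],"turn":[0,0,0.1]},{"claw":-1,"delta_pos":[0,0,0.01],"turn":[0,0,0.1]}]';python3 s.py
```

```text
t: 7.4
tool_pos: [400.1, -205.7, 69.1]
tool_rot: [180.0, 0.0, 156.1]
wrist_force: [2.1, -2.7, -1.1]
gripper_width: 11.8
grasp_force: 29.8
torque [-0.381 -0.278  0.012] yaw [1.7999e+02 3.0000e-02 1.5612e+02] pos [ 400.1 -205.7   69.1] F [ 2.1 -2.7 -1.1] j6 -99.9
t: 7.65
tool_pos: [400.2, -205.6, 69.0]
tool_rot: [180.0, 0.0, 142.2]
wrist_force: [3.5, -1.8, -0.7]
gripper_width: 12.0
grasp_force: 29.8
torque [-0.266 -0.323  0.053] yaw [1.7998e+02 3.0000e-02 1.4216e+02] pos [ 400.2 -205.6   69. ] F [ 3.5 -1.8 -0.7] j6 -85.9
t: 7.98
tool_pos: [400.2, -205.6, 69.0]
tool_rot: [180.0, 0.0, 136.7]
wrist_force: [1.9, -0.8, 0.4]
gripper_width: 12.1
grasp_force: 29.8
torque [-0.139 -0.377 -0.043] yaw [1.7997e+02 3.0000e-02 1.3674e+02] pos [ 400.2 -205.6   69. ] F [ 1.9 -0.8  0.4] j6 -80.5
```

```bash
sed -i 's/,"j6"/,"jt6",np.round(s["joint_torque"][5],3),"j6"/' s.py; python3 -m crank '[{"claw":-1,"delta_pos":[0,0,0.01],"turn":[0,0,0.1]},{"claw":-1,"delta_pos":[0,0,0.02],"turn":[0,0,0.2]},{"claw":-1,"delta_pos":[0,0,0.025],"turn":[0,0,0.3]},{"claw":-1,"delta_pos":[0,0,0.03],"turn":[0,0,0.4]},{"claw":-1,"delta_pos":[0,0,0.04],"turn":[0,0,0.5]},{"claw":-1,"delta_pos":[0,0,0.05],"turn":[0,0,0.6]},{"claw":-1,"delta_pos":[0,0,0.055],"turn":[0,0,0.7]},{"claw":-1,"delta_pos":[0,0,0.06],"turn":[0,0,0.8]}]';python3 s.py
python3 -m crank '[{"claw":-1,"delta_pos":[0,0,0.01],"turn":[0,0,0.1]},{"claw":-1,"delta_pos":[0,0,0.02],"turn":[0,0,0.2]},{"claw":-1,"delta_pos":[0,0,0.025],"turn":[0,0,0.3]}]';python3 s.py
python3 -m crank '[{"claw":-1,"delta_pos":[0,0,0.01],"turn":[0,0,0.1]}]';python3 s.py
```

```text
t: 8.65
tool_pos: [400.7, -205.5, 68.7]
tool_rot: [179.9, 0.0, 90.6]
wrist_force: [3.7, -0.6, 1.4]
gripper_width: 11.9
grasp_force: 29.9
torque [-0.016 -0.687  0.044] yaw [1.799e+02 1.000e-02 9.064e+01] pos [ 400.7 -205.5   68.7] F [ 3.7 -0.6  1.4] jt6 -2.416 j6 -34.4
t: 8.9
tool_pos: [400.9, -205.6, 68.6]
tool_rot: [179.9, -0.0, 73.5]
wrist_force: [3.4, -0.5, 2.4]
gripper_width: 11.3
grasp_force: 29.9
torque [-0.064 -0.779  0.156] yaw [ 1.7988e+02 -2.0000e-02  7.3460e+01] pos [ 400.9 -205.6   68.6] F [ 3.4 -0.5  2.4] jt6 -2.4 j6 -17.2
t: 8.98
tool_pos: [401.0, -205.7, 68.6]
tool_rot: [179.9, -0.0, 67.7]
wrist_force: [4.2, -0.7, 2.5]
gripper_width: 11.8
grasp_force: 29.9
torque [ 0.054 -0.747  0.121] yaw [ 1.7987e+02 -3.0000e-02  6.7730e+01] pos [ 401.  -205.7   68.6] F [ 4.2 -0.7  2.5] jt6 -2.392 j6 -11.5
```

```bash
for i in 1; do python3 -m crank '[{"claw":-1,"delta_pos":[0,0,0],"turn":[0,0,0.03]}]' >/dev/null;python3 s.py
python3 -m crank '[{"claw":-1,"delta_pos":[0,0,0],"turn":[0,0,0.03]}]'>/dev/null;python3 s.py
python3 -m crank '[{"claw":-1,"delta_pos":[0,0,0],"turn":[0,0,0.03]}]'>/dev/null;python3 s.py
python3 -m crank '[{"claw":-1,"delta_pos":[0,0,0],"turn":[0,0,0.03]}]'>/dev/null;python3 s.py; done
python3 - <<'E'
from h import *
T=[];F=[];Y=[]
for i in range(6):
    read_camera("side");s=env.state();T.append(s["wrist_torque"][2]);F.append(s["wrist_force"][2]);Y.append(s["tool_rot"][2])
print(np.round(T,3),np.mean(T),np.round(F,1),Y)
E
```

```text
torque [-0.016 -0.785  0.095] yaw [ 1.7987e+02 -3.0000e-02  6.5940e+01] pos [ 401.  -205.7   68.6] F [3.6 0.2 1.8] jt6 0.922 j6 -9.7
torque [-0.038 -0.776  0.159] yaw [ 1.7986e+02 -4.0000e-02  6.4460e+01] pos [ 401.  -205.7   68.6] F [ 4.3 -0.1  0.9] jt6 -0.293 j6 -8.2
torque [-0.028 -0.836  0.117] yaw [ 1.7986e+02 -4.0000e-02  6.2770e+01] pos [ 401.  -205.7   68.6] F [4.9 0.  1.5] jt6 -0.607 j6 -6.5
torque [-0.067 -0.864  0.098] yaw [ 1.7986e+02 -4.0000e-02  6.1050e+01] pos [ 401.  -205.7   68.6] F [ 3.6 -0.1  1.7] jt6 -0.637 j6 -4.8
[ 0.058 -0.01  -0.037  0.044 -0.003  0.068] 0.020236096218382574 [1.6 1.8 1.5 2.7 1.6 1.6] [np.float64(60.92024715355584), np.float64(61.07599926556275), np.float64(61.132740129785226), np.float64(61.14687639580961), np.float64(61.14878294920793), np.float64(61.15197302945469)]
```

Torque stayed near 0.03 for the first 80° or so and is now about 0.12, so the left screw was the free one and has picked up load. I'll release, check the zero, then regrip for a clean reading.

```bash
cat > t.py <<'E'
from h import *
T=[];F=[]
for i in range(6):
    read_camera("side");s=env.state();T.append(s["wrist_torque"]);F.append(s["wrist_force"])
print("T",np.mean(T,0).round(3),"F",np.mean(F,0).round(2),"pos",np.round(s["tool_pos"],1),np.round(s["tool_rot"],1),"w",s["gripper_width"])
E
python3 -m crank '[{"claw":-0.4,"delta_pos":[0,0,0],"turn":[0,0,0]},{"claw":-0.4,"delta_pos":[0,0,0],"turn":[0,0,0]},{"claw":-0.4,"delta_pos":[0,0,0],"turn":[0,0,0]},{"claw":-0.4,"delta_pos":[0,0,0],"turn":[0,0,0]}]'
python3 t.py
python3 - <<'E'
from h import *
p=read_camera("wrist");c=cloud(p)
q=spotter.silhouettes("screw_left_wing",p)
cv2.imwrite("pics/w5.png",cv2.resize(cv2.cvtColor(p["pixels"],cv2.COLOR_RGB2BGR)[60:340,150:500],None,fx=2,fy=2))
np.save("c5.npy",c)
E
```

```text
t: 9.95
tool_pos: [399.2, -205.3, 67.2]
tool_rot: [-179.9, 0.0, 61.0]
wrist_force: [-0.5, -0.0, -0.3]
gripper_width: 27.3
grasp_force: 0.0
T [-0.037  0.108  0.016] F [-0.16 -0.03 -0.16] pos [ 399.7 -205.5   67.6] [-180.    0.   61.] w 27.841435115617767
```

View pics/w5.png

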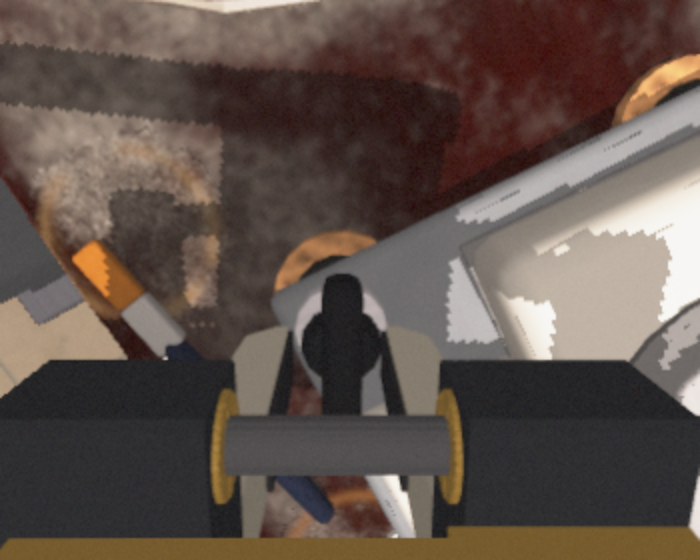

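```bash
python3 -m crank '[{"claw":-0.4,"delta_pos":[0.06,0.12,-0.1],"turn":[0,0,0]},{"claw":-0.4,"delta_pos":[0.06,0.12,-0.1],"turn":[0,0,0]},{"claw":-0.7,"delta_pos":[0.06,0.12,-0.1],"turn":[0,0,0]},{"claw":-0.7,"delta_pos":[0.06,0.12,-0.1],"turn":[0,0,0]},{"claw":-1,"delta_pos":[0.06,0.12,-0.1],"turn":[0,0,0]},{"claw":-1,"delta_pos":[0.06,0.12,-0.1],"turn":[0,0,0]},{"claw":-1,"delta_pos":[0.06,0.12,-0.1],"turn":[0,0,0]},{"claw":-1,"delta_pos":[0.06,0.12,-0.1],"turn":[0,0,0]},{"claw":-1,"delta_pos":[0.06,0.12,-0.1],"turn":[0,0,0]}]';python3 s.py
python3 -m crank '[{"claw":-1,"delta_pos":[0,0,0],"turn":[0,0,0.04]}]' >/dev/null;python3 s.py
python3 -m crank '[{"claw":-1,"delta_pos":[0,0,0],"turn":[0,0,0.03]}]'>/dev/null;python3 s.py
python3 -m crank '[{"claw":-1,"delta_pos":[0,0,0],"turn":[0,0,0.03]}]'>/dev/null;python3 s.py
python3 -m crank '[{"claw":-1,"delta_pos":[0,0,0],"turn":[0,0,0.03]}]'>/dev/null;python3 s.py
python3 -m crank '[{"claw":-1,"delta_pos":[0,0,0],"turn":[0,0,0.03]}]'>/dev/null;python3 s.py
```

```text
t: 11.1
tool_pos: [401.3, -205.7, 68.8]
tool_rot: [180.0, -0.0, 61.0]
wrist_force: [0.6, -0.2, -0.8]
gripper_width: 11.6
grasp_force: 30.0
torque [-0.034 -0.07   0.007] yaw [179.99  -0.    61.01] pos [ 401.3 -205.7   68.8] F [ 0.6 -0.2 -0.8] jt6 0.026 j6 -4.7
torque [-0.143 -0.092  0.122] yaw [179.99  -0.    58.76] pos [ 401.3 -205.7   68.8] F [ 0.4  0.6 -0.4] jt6 -1.805 j6 -2.4
torque [-0.115 -0.141  0.106] yaw [179.98  -0.    56.9 ] pos [ 401.3 -205.7   68.8] F [ 2.3 -1.4 -1.1] jt6 -0.64 j6 -0.6
torque [-0.154 -0.115  0.11 ] yaw [179.98   0.    55.2 ] pos [ 401.3 -205.7   68.8] F [ 1.1  0.2 -0.8] jt6 -0.637 j6 1.1
torque [-0.162 -0.186  0.117] yaw [179.98  -0.    53.48] pos [ 401.3 -205.7   68.8] F [ 1.3 -0.4 -1.2] jt6 -0.664 j6 2.9
torque [-0.186 -0.181  0.057] yaw [179.98  -0.    51.76] pos [ 401.3 -205.7   68.8] F [ 1.5 -0.8 -1.4] jt6 -0.666 j6 4.6
```

Clean regrip readings average about 0.10 N m, which is roughly 6–7 N on the foot, as wanted. I'll release, retract, check the tilt and locate the bottle.

```bash
python3 -m crank '[{"claw":-0.4,"delta_pos":[0,0,0],"turn":[0,0,0]},{"claw":-0.4,"delta_pos":[0,0,0],"turn":[0,0,0]},{"claw":-0.4,"delta_pos":[0,0,0],"turn":[0,0,0]},{"claw":-0.4,"delta_pos":[0,0,-4],"turn":[0,0,0]},{"claw":-0.4,"delta_pos":[0,0,-8],"turn":[0,0,0]},{"claw":-0.4,"delta_pos":[0,0,-12],"turn":[0,0,0]},{"claw":-0.4,"delta_pos":[0,0,-16],"turn":[0,0,0]},{"claw":-0.4,"delta_pos":[0,0,-20],"turn":[0,0,0]},{"claw":-0.4,"delta_pos":[0,0,-21],"turn":[0,0,0]},{"claw":-0.4,"delta_pos":[0,0,-21],"turn":[0,0,0]}]'
python3 s.py
python3 - <<'E'
from h import *
p=read_camera("wrist");save(p,"w6.png");c=cloud(p);np.save("c6.npy",c)
for n in("scene","side"):
    p=read_camera(n)
    for o in("dropper_bottle","tape_1"):
        r=spotter.silhouettes(o,p)
        if r:
            k=cloud(p,r[0]["region"]);print(n,o,round(r[0]["conf"],2),np.round(r[0]["xy"]),len(k),k.min(0).round(),k.max(0).round(),np.median(k,0).round())
    k=cloud(p);
    a=k[(k[:,0]>440)&(k[:,0]<470)&(k[:,1]>-360)&(k[:,1]<-220)&(k[:,2]>76)&(k[:,2]<92)]
    b=k[(k[:,0]>360)&(k[:,0]<560)&(k[:,1]>-410)&(k[:,1]<-180)&(k[:,2]>74)&(k[:,2]<110)]
    A=np.c_[b[:,:2],np.ones(len(b))];q=b[:,2]
    from scipy.optimize import least_squares
    f=[least_squares(lambda v:np.c_[b[:,:2]-b[:,:2].mean(0),np.ones(len(b))]@v-q,[0,0,z],loss="soft_l1",f_scale=.5) for z in(83,)][0]
    print(n,"tilt deg",np.degrees(f.x[:2]).round(2),f.x[2].round(1),len(b))
E
```

```text
t: 12.35
tool_pos: [402.9, -206.8, 283.4]
tool_rot: [179.6, -0.0, 51.9]
wrist_force: [1.0, -0.6, 0.8]
gripper_width: 28.1
grasp_force: 0.0
torque [-0.107  0.139 -0.008] yaw [ 1.7955e+02 -3.0000e-02  5.1880e+01] pos [ 402.9 -206.8  283.4] F [ 1.  -0.6  0.8] jt6 0.007 j6 4.5
scene dropper_bottle 0.49 [220. 166.] 154 [375. 222.  16.] [411. 251.  82.] [390. 233.  49.]
scene tape_1 0.45 [227. 188.] 209 [336. 133.  -4.] [393. 206.  25.] [363. 163.  15.]
scene tilt deg [1.43 0.92] 86.0 1998
side tilt deg [0.88 6.32] 86.0 2079
```

```bash
python3 - <<'E'
from h import *
c=np.load("c6.npy");c2=np.load("c2.npy")
for k in(c2,c):
  for n,x0,y0 in(("FL plate",0,0),):
    b=k[(k[:,0]>430)&(k[:,0]<570)&(k[:,1]>-390)&(k[:,1]<-190)&(k[:,2]>78)&(k[:,2]<88)]
    m=b[:,:2].mean(0);A=np.c_[b[:,:2]-m,np.ones(len(b))]
    w=np.ones(len(b),bool)
    for i in range(8):
        v=np.linalg.lstsq(A[w],b[w,2],rcond=None)[0];w=abs(A@v-b[:,2])<1.2
    print("housing",np.degrees(v[:2]).round(2),v[2].round(1),w.sum(),m.round())
    d=k[(abs(k[:,2])<12)&(k[:,1]<0)&(k[:,0]>300)&(k[:,0]<650)]
    m=d[:,:2].mean(0);A=np.c_[d[:,:2]-m,np.ones(len(d))];w=np.ones(len(d),bool)
    for i in range(8):
        v=np.linalg.lstsq(A[w],d[w,2],rcond=None)[0];w=abs(A@v-d[:,2])<1.5
    print("desk",np.degrees(v[:2]).round(2),v[2].round(1),w.sum())
E
python3 w.py c6.npy
```

```text
housing [ 0.53 -0.28] 81.9 1652 [ 478. -271.]
desk [-0.    0.06] 0.3 23225
housing [ 0.05 -0.03] 82.4 3429 [ 512. -278.]
desk [-0.06  0.02] 0.3 23554
left 344 top 87.3 rect 402.2 -206.0 53.3 10.9 51.9 mean [ 402.7 -205.4] dir 51.6Traceback (most recent call last):
  File "w.py", line 6, in <module>
    t=np.percentile(k[:,2],90);k=k[k[:,2]>t-5]
    return _quantile_unchecked(
        a, q, axis, out, overwrite_input, method, keepdims, weights)
    return _ureduce(a,
                    func=_quantile_ureduce_func,
    ...<5 lines>...
                    overwrite_input=overwrite_input,
                    method=method)
    r = func(a, **kwargs)
    result = _quantile(arr,
                       quantiles=q,
    ...<2 lines>...
                       out=out,
                       weights=wgt)
    slices_having_nans = np.isnan(arr[-1, ...])
                                  ~~~^^^^^^^^^
IndexError: index -1 is out of bounds for axis 0 with size 0
```

The housing was tilted before (0.53°, −0.28°, front-left corner low). Now it is level within 0.1°, so the left screw was right. Next is the bottle, near (393,236).

```bash
python3 -m crank '[{"claw":0.3,"delta_pos":[34,-28,0],"turn":[0,0,-1.08]},{"claw":0.3,"delta_pos":[34,-28,0],"turn":[0,0,-1.08]},{"claw":0.3,"delta_pos":[34,-28,0],"turn":[0,0,-1.08]},{"claw":0.3,"delta_pos":[34,-28,0],"turn":[0,0,-1.08]},{"claw":0.3,"delta_pos":[34,-28,0],"turn":[0,0,-1.08]},{"claw":0.3,"delta_pos":[34,-28,0],"turn":[0,0,-1.08]},{"claw":0.3,"delta_pos":[34,-28,0],"turn":[0,0,-1.08]},{"claw":0.3,"delta_pos":[34,-28,0],"turn":[0,0,-1.08]},{"claw":0.3,"delta_pos":[34,-28,0],"turn":[0,0,-1.08]},{"claw":0.3,"delta_pos":[34,-28,0],"turn":[0,0,-1.08]},{"claw":0.3,"delta_pos":[34,-28,0],"turn":[0,0,-1.08]},{"claw":0.3,"delta_pos":[34,-28,0],"turn":[0,0,-1.08]}]'
cat > d.py <<'E'
from h import *
import sys
c=np.load("c6.npy")
k=c[(c[:,2]>93)&(c[:,2]<103)&(c[:,0]>430)&(c[:,0]<580)&(c[:,1]>-360)&(c[:,1]<-220)]
if len(k): (a,b),r=cv2.minEnclosingCircle(k[:,:2].astype(np.float32));print("pan",a,b,r,np.median(k[:,2]),len(k))
P=[read_camera(n) for n in("wrist","scene")];p=P[0];save(p,"w%s.png"%sys.argv[1])
L=[]
for o in("dropper_bottle","tape_1"):
  for q in P:
    r=spotter.silhouettes(o,q)
    if r:
        k=cloud(q,r[0]["region"]);print(o,round(r[0]["conf"],2),np.round(r[0]["xy"]),len(k),np.percentile(k,3,0).round(),np.percentile(k,97,0).round())
        h=k[k[:,2]>66]
        if o[0]=="d" and len(h)>5:print("  cap",h.mean(0).round(1),len(h))
    s=spotter.spot_point(o,q)
    if s: print("  pt",round(s[0]["conf"],2),at_z(q,s[0]["xy"],0).round(1));
    if s and o[0]=="d":L.append((q,s[0]["xy"]))
if len(L)>1:print("tri",tri(L))
E
python3 d.py 7
```

```text
t: 13.7
tool_pos: [389.7, 238.6, 277.4]
tool_rot: [-179.9, -0.1, 114.0]
wrist_force: [-0.1, -0.2, 0.0]
gripper_width: 60.5
grasp_force: 0.0
pan 507.14935302734375 -292.09393310546875 49.537384033203125 96.48673590570921 4412
dropper_bottle 0.57 [324. 178.] 503 [382. 228.  34.] [412. 259.  78.]
  cap [397.  242.9  76.3] 161
  pt 0.57 [402.4 238.5   0. ]
dropper_bottle 0.56 [217. 168.] 166 [377. 224.  17.] [411. 249.  79.]
  cap [394.3 238.2  75.1] 26
  pt 0.66 [386.4 234.9   0. ]
tape_1 0.86 [280. 216.] 621 [342. 139.   2.] [389. 188.  20.]
  pt 0.95 [361.9 156.7   0. ]
tape_1 0.54 [230. 188.] 162 [340. 136.  -0.] [386. 183.  22.]
  pt 0.57 [365.3 169.5   0. ]
tri (array([397.3410459 , 240.20512881,  -8.0169908 ]), [np.float64(6.381463055830953), np.float64(6.381463055830909)])
```

View pics/w7.png

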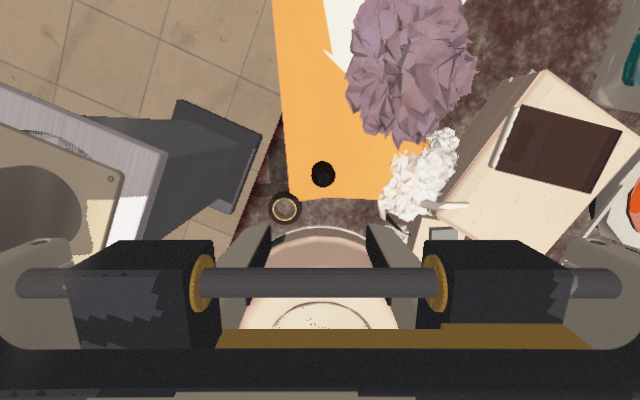

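The wrist view shows the bottle at (323,174), the tape at (285,208) and the mantle below. There is clear room for the fingers. The bottle centre is about (397,243).

```bash
python3 -m crank '[{"claw":0.4,"delta_pos":[0.1,0.85,18],"turn":[0,0,0]},{"claw":0.4,"delta_pos":[0.1,0.85,18],"turn":[0,0,0]},{"claw":0.4,"delta_pos":[0.1,0.85,18],"turn":[0,0,0]},{"claw":0.4,"delta_pos":[0.1,0.85,18],"turn":[0,0,0]},{"claw":0.4,"delta_pos":[0.1,0.85,18],"turn":[0,0,0]},{"claw":0.4,"delta_pos":[0.1,0.85,18],"turn":[0,0,0]},{"claw":0.4,"delta_pos":[0.1,0.85,18],"turn":[0,0,0]}]'
python3 d.py 8
python3 - <<'E'
from h import *
delta([397,243,15],[180,0,114])
E
```

```text
t: 14.78
tool_pos: [398.1, 238.5, 98.5]
tool_rot: [-179.9, 0.0, 113.7]
wrist_force: [-0.5, -0.3, 0.2]
gripper_width: 65.1
grasp_force: 0.0
pan 507.14935302734375 -292.09393310546875 49.537384033203125 96.48673590570921 4412
dropper_bottle 0.96 [318. 207.] 1754 [380. 232.  22.] [411. 259.  78.]
  cap [396.5 243.5  75.8] 581
  pt 0.71 [398.  242.2   0. ]
dropper_bottle 0.7 [218. 167.] 152 [378. 223.  19.] [407. 252.  79.]
  cap [392.8 237.7  75.5] 29
  pt 0.68 [387.8 233.4   0. ]
tape_1 0.59 [273. 255.] 383 [370. 155.   3.] [390. 189.  20.]
  pt 0.77 [363.  159.6   0. ]
tape_1 0.7 [230. 187.] 185 [339. 136.  -0.] [386. 184.  23.]
  pt 0.56 [357.2 171.8   0. ]
tri (array([396.30659444, 241.3366644 ,  -9.54042927]), [np.float64(2.8287383824932144), np.float64(2.828738382493347)])
delta_cm [ 0.42 -0.02  8.43] turn [ 0.001 -0.    -0.005]
```

```bash
python3 -m crank '[{"claw":0.4,"delta_pos":[0.4,0,3],"turn":[0,0,0]},{"claw":0.4,"delta_pos":[0.4,0,6.5],"turn":[0,0,0]},{"claw":0.4,"delta_pos":[0.4,0,8.3],"turn":[0,0,0]},{"claw":0.4,"delta_pos":[0.4,0,8.3],"turn":[0,0,0]},{"claw":0,"delta_pos":[0.4,0,8.3],"turn":[0,0,0]},{"claw":0,"delta_pos":[0.4,0,8.3],"turn":[0,0,0]},{"claw":-1,"delta_pos":[0.4,0,8.3],"turn":[0,0,0]},{"claw":-1,"delta_pos":[0.4,0,8.3],"turn":[0,0,0]},{"claw":-1,"delta_pos":[0.4,0,8.3],"turn":[0,0,0]},{"claw":-1,"delta_pos":[0.4,0,8.3],"turn":[0,0,0]},{"claw":-1,"delta_pos":[0.4,0,8.3],"turn":[0,0,0]}]'
```

```text
t: 16.2
tool_pos: [397.7, 243.1, 17.1]
tool_rot: [179.9, -0.0, 113.7]
wrist_force: [-1.6, -0.6, 6.6]
gripper_width: 35.3
grasp_force: 29.9
```

```bash
python3 -m crank '[{"claw":-1,"delta_pos":[0,0,-2],"turn":[0,0,0]},{"claw":-1,"delta_pos":[0,0,-6],"turn":[0,0,0]},{"claw":-1,"delta_pos":[0,0,-10],"turn":[0,0,0]},{"claw":-1,"delta_pos":[0,0,-14],"turn":[0,0,0]},{"claw":-1,"delta_pos":[0,0,-18],"turn":[0,0,0]},{"claw":-1,"delta_pos":[0,0,-22],"turn":[0,0,0]},{"claw":-1,"delta_pos":[0,0,-23],"turn":[0,0,0]},{"claw":-1,"delta_pos":[0,0,-23],"turn":[0,0,0]}]'
python3 -m crank '[{"claw":-1,"delta_pos":[-3,-0.6,0],"turn":[0,0,-0.05]},{"claw":-1,"delta_pos":[-7,-1.5,0],"turn":[0,0,-0.1]},{"claw":-1,"delta_pos":[-11,-2.4,0],"turn":[0,0,-0.16]},{"claw":-1,"delta_pos":[-15,-3.2,0],"turn":[0,0,-0.22]},{"claw":-1,"delta_pos":[-19,-4.1,0],"turn":[0,0,-0.28]},{"claw":-1,"delta_pos":[-23,-5,0],"turn":[0,0,-0.34]},{"claw":-1,"delta_pos":[-27,-5.8,0],"turn":[0,0,-0.4]},{"claw":-1,"delta_pos":[-31,-6.7,0],"turn":[0,0,-0.46]},{"claw":-1,"delta_pos":[-35,-7.5,0],"turn":[0,0,-0.52]},{"claw":-1,"delta_pos":[-39,-8.4,0],"turn":[0,0,-0.58]},{"claw":-1,"delta_pos":[-42,-9,0],"turn":[0,0,-0.63]},{"claw":-1,"delta_pos":[-44,-9.5,0],"turn":[0,0,-0.63]}]'
python3 - <<'E'
from h import *
delta([507,-292,160],[180,0,150])
E
```

```text
t: 16.87
tool_pos: [399.0, 243.7, 250.7]
tool_rot: [179.5, -0.0, 113.7]
wrist_force: [-0.4, 0.8, -0.1]
gripper_width: 34.9
grasp_force: 29.9
t: 17.87
tool_pos: [485.8, -201.1, 242.8]
tool_rot: [-180.0, -0.2, 149.9]
wrist_force: [0.2, 0.7, -0.2]
gripper_width: 34.6
grasp_force: 29.9
delta_cm [-6.42 -6.79  8.26] turn [-0.001 -0.003 -0.002]
```

```bash
python3 -m crank '[{"claw":-1,"delta_pos":[-2,-2.2,0],"turn":[0,0,0]},{"claw":-1,"delta_pos":[-4.5,-5,0],"turn":[0,0,0]},{"claw":-1,"delta_pos":[-6.4,-7,2],"turn":[0,0,0]},{"claw":-1,"delta_pos":[-6.4,-7,5],"turn":[0,0,0]},{"claw":-1,"delta_pos":[-6.4,-7,8],"turn":[0,0,0]},{"claw":-1,"delta_pos":[-6.4,-7,9],"turn":[0,0,0]},{"claw":-1,"delta_pos":[-6.4,-7,9],"turn":[0,0,0]},{"claw":-1,"delta_pos":[-6.4,-7,9],"turn":[0,0,0]},{"claw":-1,"delta_pos":[-6.4,-7,9],"turn":[0,0,0]}]'
python3 - <<'E'
from h import *
p=read_camera("side");read_camera("wrist")
r=spotter.silhouettes("dropper_bottle",p)
if r:
    k=cloud(p,r[0]["region"]);print(round(r[0]["conf"],2),len(k),np.percentile(k,2,0).round(1),np.percentile(k,50,0).round(1),np.percentile(k,98,0).round(1))
cv2.imwrite("pics/s9.png",cv2.resize(cv2.cvtColor(p["pixels"],cv2.COLOR_RGB2BGR)[130:300,230:430],None,fx=3,fy=3))
delta([507,-292,114],[180,0,150])
E
```

```text
t: 18.62
tool_pos: [507.8, -291.2, 157.5]
tool_rot: [-180.0, 0.1, 149.8]
wrist_force: [0.2, -0.3, -0.3]
gripper_width: 35.0
grasp_force: 29.9
0.53 316 [ 497.  -314.6   87.3] [ 515.1 -304.4  175.2] [ 539.1 -147.5  215.3]
delta_cm [ 0.09 -0.1   4.41] turn [-0.     0.004 -0.003]
```

View pics/s9.png

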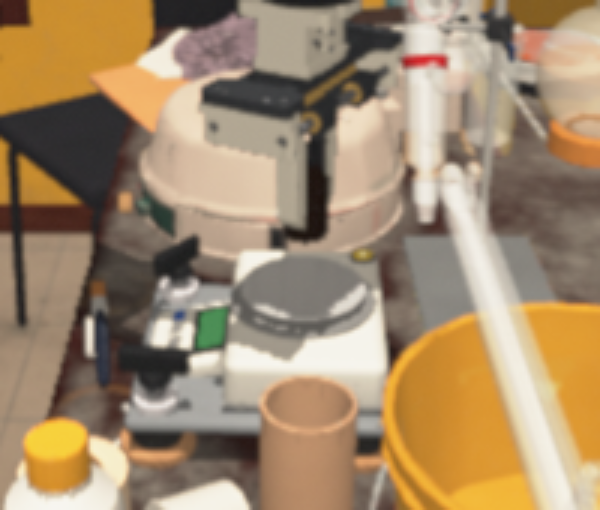

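The bottle hangs upright in the fingers over the pan, with its base near crop (310,238). I'll lower it gently and watch the force.

```bash
python3 -m crank '[{"claw":-1,"delta_pos":[0.05,-0.1,1],"turn":[0,0,0]},{"claw":-1,"delta_pos":[0.05,-0.1,2],"turn":[0,0,0]},{"claw":-1,"delta_pos":[0.05,-0.1,3],"turn":[0,0,0]},{"claw":-1,"delta_pos":[0.05,-0.1,3.6],"turn":[0,0,0]},{"claw":-1,"delta_pos":[0.05,-0.1,3.9],"turn":[0,0,0]},{"claw":-1,"delta_pos":[0.05,-0.1,4],"turn":[0,0,0]},{"claw":-1,"delta_pos":[0.05,-0.1,4],"turn":[0,0,0]},{"claw":-1,"delta_pos":[0.05,-0.1,4],"turn":[0,0,0]}]'; python3 t.py
```

```text
t: 19.43
tool_pos: [506.3, -291.8, 116.1]
tool_rot: [-180.0, 0.0, 149.8]
wrist_force: [-0.5, -0.1, -0.1]
gripper_width: 35.2
grasp_force: 29.9
T [-0.031  0.018  0.004] F [ 0.   -0.14 -0.59] pos [ 506.2 -291.8  116.1] [-180.     0.   149.8] w 34.82822959714927
```

```bash
python3 -m crank '[{"claw":-1,"delta_pos":[0,0,0.05],"turn":[0,0,0]},{"claw":-1,"delta_pos":[0,0,0.1],"turn":[0,0,0]},{"claw":-1,"delta_pos":[0,0,0.1],"turn":[0,0,0]}]'; python3 t.py
python3 -m crank '[{"claw":-1,"delta_pos":[0,0,0.05],"turn":[0,0,0]},{"claw":-1,"delta_pos":[0,0,0.07],"turn":[0,0,0]},{"claw":-1,"delta_pos":[0,0,0.07],"turn":[0,0,0]}]'; python3 t.py
```

```text
t: 19.98
tool_pos: [506.0, -291.6, 114.7]
tool_rot: [-180.0, -0.0, 149.8]
wrist_force: [0.9, 0.0, -0.5]
gripper_width: 34.7
grasp_force: 29.9
T [-0.026  0.021 -0.   ] F [ 0.49  0.   -1.02] pos [ 506.1 -291.6  114.8] [-180.    -0.   149.8] w 34.93683369917836
t: 20.53
tool_pos: [506.1, -291.6, 114.0]
tool_rot: [-180.0, -0.0, 149.8]
wrist_force: [-0.4, -0.2, -0.4]
gripper_width: 34.8
grasp_force: 29.9
T [-0.005  0.014 -0.005] F [ 0.07  0.4  -1.01] pos [ 506.1 -291.7  114.1] [-180.     0.   149.8] w 34.93515165872357
```

```bash
python3 -m crank '[{"claw":-1,"delta_pos":[0,0,0.05],"turn":[0,0,0]},{"claw":-1,"delta_pos":[0,0,0.07],"turn":[0,0,0]},{"claw":-1,"delta_pos":[0,0,0.07],"turn":[0,0,0]}]'|grep -E "pos|force"; python3 t.py
python3 -m crank '[{"claw":-1,"delta_pos":[0,0,0.04],"turn":[0,0,0]},{"claw":-1,"delta_pos":[0,0,0.05],"turn":[0,0,0]},{"claw":-1,"delta_pos":[0,0,0.05],"turn":[0,0,0]}]'|grep -E "pos|force"; python3 t.py
```

```text
tool_pos: [506.1, -291.6, 113.4]
wrist_force: [-0.6, -0.7, -1.3]
grasp_force: 29.9
T [-0.014 -0.001  0.005] F [-0.34 -0.06 -0.97] pos [ 506.  -291.6  113.4] [180.   -0.  149.8] w 34.86930441220807
tool_pos: [506.2, -291.7, 113.3]
wrist_force: [-1.6, 1.3, 2.6]
grasp_force: 29.9
T [0.179 0.253 0.007] F [-1.18  1.15  4.11] pos [ 506.2 -291.8  113.2] [-180.     0.   149.8] w 34.58937900783208
```

Contact is at TCP z 113.3. I'll ease off slightly, release and rise.

```bash
python3 -m crank '[{"claw":-1,"delta_pos":[0,0,-0.03],"turn":[0,0,0]},{"claw":-0.1,"delta_pos":[0,0,-0.03],"turn":[0,0,0]},{"claw":0.1,"delta_pos":[0,0,-0.03],"turn":[0,0,0]},{"claw":0.4,"delta_pos":[0,0,-0.03],"turn":[0,0,0]},{"claw":0.4,"delta_pos":[0,0,-0.03],"turn":[0,0,0]},{"claw":0.4,"delta_pos":[0,0,-0.03],"turn":[0,0,0]},{"claw":0.4,"delta_pos":[0,0,-2],"turn":[0,0,0]},{"claw":0.4,"delta_pos":[0,0,-5],"turn":[0,0,0]},{"claw":0.4,"delta_pos":[0,0,-9],"turn":[0,0,0]},{"claw":0.4,"delta_pos":[0,0,-13],"turn":[0,0,0]},{"claw":0.4,"delta_pos":[0,0,-15],"turn":[0,0,0]},{"claw":0.4,"delta_pos":[0,0,-15],"turn":[0,0,0]}]'
python3 - <<'E'
from h import *
p=read_camera("wrist");save(p,"w10.png");c=cloud(p)
r=spotter.silhouettes("dropper_bottle",p)
if r:
    k=cloud(p,r[0]["region"]);h=k[k[:,2]>165];print(r[0]["conf"],h.mean(0).round(1),k.max(0).round(1))
b=c[(c[:,0]>430)&(c[:,0]<570)&(c[:,1]>-390)&(c[:,1]<-190)&(c[:,2]>78)&(c[:,2]<88)]
A=np.c_[b[:,:2]-b[:,:2].mean(0),np.ones(len(b))];w=np.ones(len(b),bool)
for i in range(8):
    v=np.linalg.lstsq(A[w],b[w,2],rcond=None)[0];w=abs(A@v-b[:,2])<1.2
print("housing",np.degrees(v[:2]).round(2),v[2].round(1),w.sum())
k=c[(c[:,2]>93)&(c[:,2]<103)&(c[:,0]>430)&(c[:,0]<580)&(c[:,1]>-360)&(c[:,1]<-220)]
print(cv2.minEnclosingCircle(k[:,:2].astype(np.float32)))
E
```

```text
t: 22.93
tool_pos: [508.4, -293.3, 270.2]
tool_rot: [-179.9, 0.6, 149.8]
wrist_force: [0.4, -1.2, 1.1]
gripper_width: 64.9
grasp_force: 0.0
0.81 [ 507.5 -289.9  172.6] [ 524.9 -273.   174.8]
housing [ 0.02 -0.03] 82.4 3860
((507.8631896972656, -291.5884704589844), 49.55899429321289)
```

View pics/w10.png

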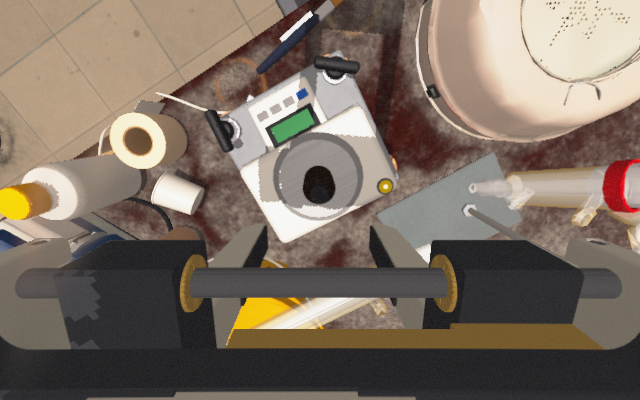

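The bottle stands upright at (318,185) in the middle of the pan. The balance is level within 0.1° and the arm is clear, so I'm handing in.

```bash
python3 -c "
from bench import env
print(env.close_job())"
```

```text
the job is handed in; nothing more can be done
None
```

The job is handed in, with no verdict returned: the front left screw was the loose one, and I turned it about 116° clockwise until its foot carried roughly 6–7 N by feel (the other feet were not measured), which left the balance level within about 0.1°; the dropper bottle then stood upright within about 3 mm of the pan's centre.

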